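Bring a test tile to the click in its viewing stand

ROBOT

A 6-joint arm with a two-finger parallel gripper is mounted at the origin on the work surface; the furniture and walls round the work are solid. World frame = base frame: x ahead of the robot, y to its left, z up, the work surface at z = 0. Lengths are in mm, angles in rad, forces in N, time in s.
With the tool pointing down it reaches from about 350 to 850 mm from the base axis. Payload 8.1 kg.
Tool frame: the origin (TCP) lies midway between the tips of the shut fingers; the grasp point (between the pads) lies 19 mm behind it; z points along the fingers, y is the direction in which the jaws open and shut (so a half turn about z gives the same grasp; the last joint's range is limited). The gripper opens to 85 mm and grips with 20 to 120 N. Pads are 22 mm wide; open, the fingers measure 114 mm over their backs; the gripper's body (76 mm by 85 mm) begins 54 mm behind the grasp point. The pads swing forward as they close: fully open they stand 13 mm farther back than shut.
Start: joints at [-1.342, 0.13, 1.488, -0, 1.523, -0.085], TCP at [185.225, -570.699, 231.292] pointing down, gripper open.
Joint ranges: [-2.96, 2.96], [-0.89, 2.26], [0.02, 2.5], [-1.34, 4.48], [0, 2.73], [-2.66, 2.66]. Speed limits (rad/s): [2.39, 2.39, 2.79, 3.14, 3.14, 3.14].

INTERFACE

Orientations are given as a unit quaternion [w, x, y, z].
In Python, from station import r gives the robot as it stands. The module is installed in compiled form; this text tells all that it offers.
- The arm moves only by the tool servo_tool, never from a script. Its argument "series" is a list of rows, each a list of 5 numbers: the finger opening in m, from 0 to 0.0854, then the shift along the world's x, y, z in m, then the turn about the world's z in rad. A call has 1 to 5 rows; each row is the pose to reach, as a shift and turn from the pose commanded when the call began; what a row does not reach only later rows make up. A row lasts 1/8 s, in which the tool goes at most 62.5 mm and 10.7 degrees, less where a joint would pass 70% of its speed; a pose out of reach is approached as far as the arm can. A call with a gripper value outside its range is refused whole. The fingers move at their own pace and stop on an object; "squeeze" is the grip in N (left out, the last holds). Time passes only in rows, so rows that repeat a pose let the fingers close. It gives the time, the measured TCP pose, the force and the opening at its end, in the units of the state.
- r.get_obs(): the state, without advancing time (a new reading comes with each control period).
- r.get_image(name): name is "scene" or "top"; returns the picture (400x640x3 uint8, red, green, blue); there is no depth.
- r.calibration(name): a dict with "vfov" (degrees; the focal length in pixels is half the picture's height over the tangent of half this angle, whatever the lens; pixels are square), "cx", "cy" (the principal point, pixels), "k1" (the pictures are not rectified: a ray, as slopes to the right and down, at radius r is drawn at 1 + k1 r^2 times it, then the intrinsics apply), "T" (4x4, takes a point from camera to world coordinates). Camera axes: x right, y down, z forward; pixel columns grow to the right and rows downward; lengths in mm; the calibration is good to about 2 mm. A picture is of the moment at which its call begins. calibration takes no time and is no camera call.
- r.finish_job(): hands the job in, once; it reports no verdict.
The state is a dict: "clock": time; "joint_positions": joint angles; "joint_vel": joint speeds; "joint_torque": joint torques, N m; "eef_pos": TCP position; "tcp_rot": TCP orientation; "contact_force": force on the tool from outside, world axes, zero at the start; "wrist_torque": the same for the moment, N m; "grip_width": finger opening in mm.
Only numpy, scipy, OpenCV 4.12 (cv2) and the standard library are available. Lean on these libraries where they do the work, as an engineer would, in place of code of your own. Each camera call takes 0.05 s, during which the arm holds its last target.

TASK

Get the glaze test tile ready to be looked at: first raise the stiff reflector flap of the viewing stand to about 60 degrees from level and let go of it there. Then take the upright grip of the tile stage and slide it along the rails until you feel its ball click into the notch, without running on to the end stop, and finish while still gripping it there, with the flap still up and the cups and wooden rib left where they are.

Things in the scene. Friction and masses are not known exactly. Their poses are not given: they have to be found in the camera images.
- viewer: the tile viewing stand, fixed to the bench: T-shaped light-wood base 12 mm thick, 260 mm along its y (190 mm along its x), two aluminium rails along its y, hinge posts at the far side. Origin: on the bench under the middle of the base; its -x side faces the robot, z up. The stage slides along its +y; the flap is hinged on a line along its y.
- flap_hinge (a point): middle of the flap's hinge line, 80 mm to +x of the stand's origin and 65 mm above the bench; fixed to the stand. The hinge line runs along the stand's y.
- flap (a joint): angle of the reflector flap (wooden panel 120 x 94 x 5 mm, white underneath), rad: 0 = level, grows as its near edge is raised up and back towards the hinge; stops at 1.75. Stiff hinge (0.35 N m), stays where it is left. 60 degrees is 1.05 rad. Starts between 0 and 0.25.
- flap_bar (a point): centre of the dark steel cross bar on a short tongue at the flap's near edge: round bar along the stand's y, 16 mm diameter, 26 mm long, both ends free, 128 mm from the hinge line in the flap's plane. Pinch its end faces from above (fingers closing along the stand's y; it turns between them as the flap rises) or lift it from beneath; about 4 N. At least 24 mm free below it when level.
- stage: the tile stage: grey plate 118 (stand's x) x 70 (y) x 8 mm with a bisque tile clipped on its far half. Origin: centre of the plate's underside. Along the stand's y the origin runs from -86 mm (right end stop) to +64 mm (left end stop), with about 2 N friction; it starts between -86 and -55 mm. The unmarked notch is where the origin is somewhere within -22 to +22 mm, different each time.
- stage_grip (a point): centre of the underside of the stage's upright dark steel grip, on the plate's near edge, 32 mm above the bench. The grip is a block 24 mm along the stand's x, 14 mm along its y, 38 mm high; it can be pinched from above across the 14 mm.
- click_ball (a joint): how far the sprung ball under the stage has dropped, m: about 0.0006 riding on the flat rail, about 0.005 seated in the notch. At the notch the ball first pulls the stage on (growing to about 7 N over the last 6 mm), then resists with about 10 N on either side before it climbs out; in the middle it exerts no push. The notch can be entered from either side.
- egg_cup: small white cup, 48 mm wide, 42 mm high; bystander. Origin: centre of its underside.
- grey_cup: blue-grey cup, 83 mm wide, 65 mm high; bystander. Origin: centre of its underside.
- wood_rib: flat wooden potter's rib, 94 x 41 x 6 mm, lying on the bench; bystander. Origin: centre of its underside.

How it is judged:
By the outcome, as a careful person would: the job done as asked, in the order asked, and still so for the second after the job is handed in, while the arm keeps its last pose, push and grip.
It also fails if it takes over 51 s, if anything falls off the work surface, if the arm or the gripper's body presses on something with over 40 N, if the wrist force passes 120 N, or if a joint passes its speed limit or range.

## Working session

There is one attempt and no reset: what is moved stays moved. The work goes in short steps, Python scripts to look and compute and a tool call to move; the robot and the scene stay as the last step left them, time stands still between calls to the robot, and variables do not carry over. Pictures are saved under pics/ and viewed, and the job is handed in when it is done.

Besides the shell and the picture viewer there is one more tool, called after "Call:" by a JSON object that holds its "fn" and its "kwargs". servo_tool: Moves the arm, as the interface text tells. Its arguments: {"type":"object","properties":{"series":{"type":"array","items":{"type":"array","items":{"type":"number"}}},"squeeze":{"type":"number"}},"required":["series"]}

```bash
mkdir -p pics; python3 - <<'E'
from station import r
import cv2
for n in("scene","top"):
    im=r.get_image(n); cv2.imwrite(f"pics/{n}0.png",im[:,:,::-1]); c=r.calibration(n); print(n,c)
print(r.get_obs())
E
```

```text
scene {'vfov': 43.77640310920256, 'cx': 328.059768343496, 'cy': 193.24671538084334, 'k1': 0.03392571306888617, 'T': array([[-9.08368085e-01, -3.08337059e-01,  2.82481292e-01,
         2.19965787e+02],
       [-4.18100279e-01,  6.82136261e-01, -5.99901890e-01,
         5.39707877e+02],
       [-7.71874775e-03, -6.63037238e-01, -7.48546620e-01,
         8.28783159e+02],
       [ 0.00000000e+00,  0.00000000e+00,  0.00000000e+00,
         1.00000000e+00]])}
top {'vfov': 52.82918554435705, 'cx': 320.3784581459411, 'cy': 201.30644127493161, 'k1': 0.024661725098566376, 'T': array([[ 2.93879803e-02, -9.91384957e-01,  1.27640954e-01,
         3.92992065e+02],
       [-9.99549657e-01, -2.99221507e-02, -2.26905611e-03,
        -8.05736115e+01],
       [ 6.06879994e-03, -1.27516788e-01, -9.91817845e-01,
         9.13494154e+02],
       [ 0.00000000e+00,  0.00000000e+00,  0.00000000e+00,
         1.00000000e+00]])}
{'clock': 0.1, 'joint_positions': array([-1.34240080e+00,  1.31119104e-01,  1.48918476e+00,  5.15960040e-06,
        1.52302926e+00, -8.54053946e-02]), 'joint_vel': array([ 4.17475400e-06, -2.07256540e-03, -1.00100913e-03,  4.26643602e-05,
       -2.74167063e-04, -1.30182943e-03]), 'joint_torque': array([ 1.02469716e-03, -5.70956290e+01, -5.01939046e+01, -2.41291227e-04,
        8.26179225e-03, -2.66810889e-05]), 'eef_pos': array([ 185.10902032, -570.19201349,  230.32146571]), 'tcp_rot': array([-8.68194139e-04,  9.87715999e-01,  1.56257314e-01, -5.95942258e-05]), 'contact_force': array([ 0.1939336 , -0.37831254,  0.62012531]), 'wrist_torque': array([ 0.02480494, -0.0241848 ,  0.00554856]), 'grip_width': 85.28666548366304}
```

View pics/scene0.png

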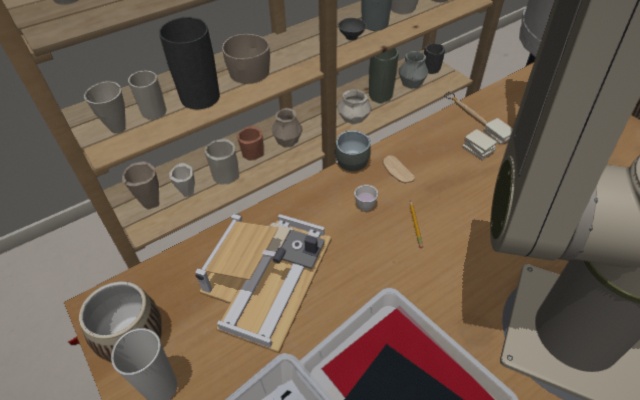

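View pics/top0.png

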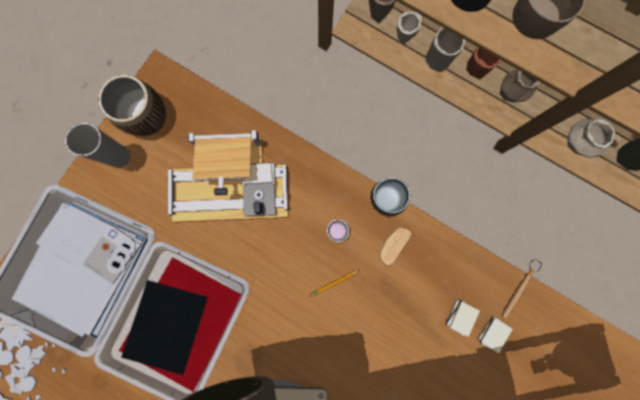

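The scene view shows the stand at around (265,275). In the top view it is around (225,180), with the flap bar near (221,191) and the grip near (259,208). I'll zoom in on both.

```bash
python3 - <<'E'
import cv2
a=cv2.imread("pics/top0.png")[120:230,155:300]; cv2.imwrite("pics/topz.png",cv2.resize(a,None,fx=5.4,fy=5.4,interpolation=cv2.INTER_CUBIC))
a=cv2.imread("pics/scene0.png")[205:350,190:340]; cv2.imwrite("pics/scz.png",cv2.resize(a,None,fx=4,fy=4,interpolation=cv2.INTER_CUBIC))
E
```

```text
(no output)
```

View pics/topz.png

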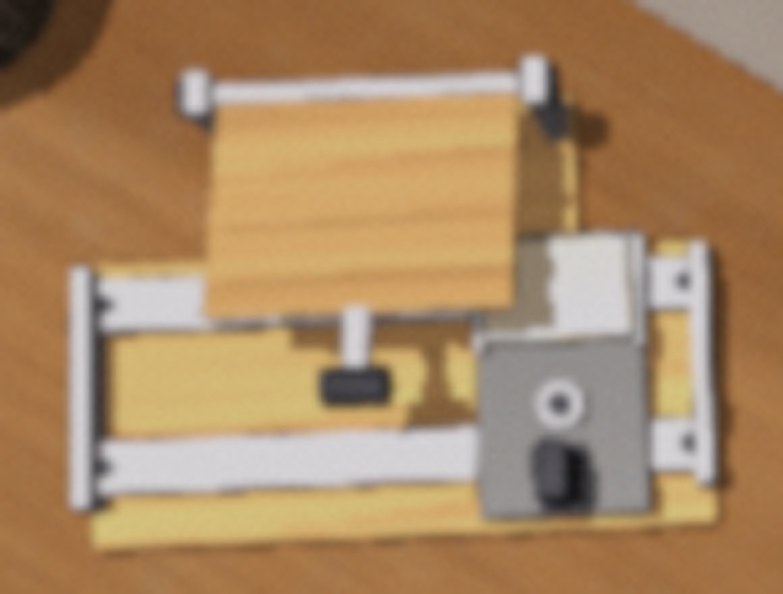

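View pics/scz.png

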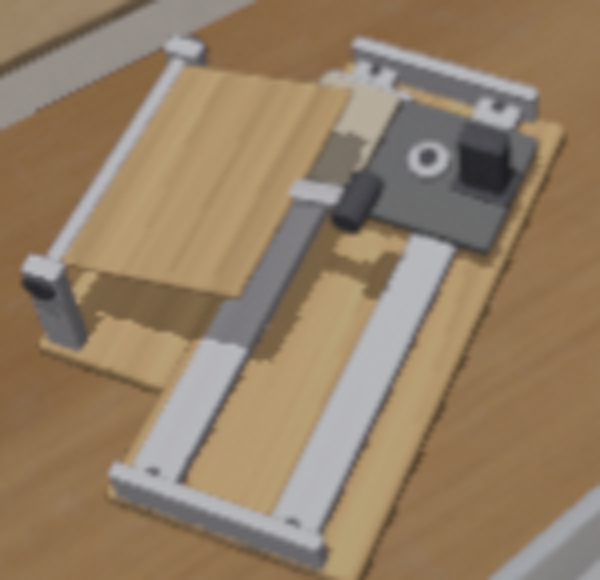

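```bash
cat > h.py <<'E'
import numpy as np,cv2
from station import r
from scipy.optimize import least_squares
C={n:r.calibration(n) for n in("scene","top")}
def proj(n,P):
    c=C[n];T=c["T"];p=T[:3,:3].T@(np.array(P)-T[:3,3]);u=p[:2]/p[2]
    f=200/np.tan(np.radians(c["vfov"]/2)); u=u*(1+c["k1"]*(u@u))
    return np.array([c["cx"],c["cy"]])+f*u
def loc(q,l):
    c,s=np.cos(q[2]),np.sin(q[2]); return np.array([q[0]+c*l[0]-s*l[1],q[1]+s*l[0]+c*l[1],l[2]])
def bar(q,a): return loc(q,[80-128*np.cos(a),0,65+128*np.sin(a)])
def tri(uv):
    return least_squares(lambda P:np.concatenate([proj(n,P)-uv[n] for n in uv]),[500,0,50]).x
E
python3 - <<'E'
from h import *
tz=lambda x,y:np.array([155+x/5.4-.4,120+y/5.4-.4]); sz=lambda x,y:np.array([190+x/4-.4,205+y/4-.4])
bt,bs=tz(355,386),sz(357,201)
print("bar tri",tri({"top":bt,"scene":bs}))
gt,gs=tz(553,470),sz(486,142)
print("grip top tri",tri({"top":tz(550,460),"scene":gs}))
obs=[("top",(-95,130,12),tz(92,550)),("top",(-95,-130,12),tz(717,523)),("scene",(-95,-130,12),sz(565,127)),("top",(80,0,65),tz(364,92)),("scene",(80,0,65),sz(120,155))]
def res(p):
    q=p[:3];o=[]
    for n,l,uv in obs:o.append(proj(n,loc(q,l))-uv)
    for n,uv in(("top",bt),("scene",bs)):o.append(proj(n,bar(q,p[3]))-uv)
    # grip top, free local x
    for n,uv in(("top",tz(550,460)),("scene",gs)):o.append(proj(n,loc(q,[p[5],p[4],70]))-uv)
    return np.concatenate(o)
s=least_squares(res,[500,150,0,.1,-70,-47],x_scale=[100,100,.1,.1,50,50]);print(s.x.round(3));print(s.fun.round(1))
q=s.x[:3];print("bar",bar(q,s.x[3]),"grip",loc(q,[s.x[5],s.x[4],32]),"ctr",loc(q,[80,0,65]))
E
```

```text
bar tri [513.34301699 122.42008899  98.84211833]
grip top tri [488.15294007  51.3720753   69.15911965]
[ 5.58296e+02  1.25279e+02  7.10000e-02  2.52000e-01 -6.85420e+01
 -7.53770e+01]
[-0.2 -0.3  0.7 -0.1  0.6  0.1  1.5 -0.6  0.2  2.5  0.3 -0.7 -0.1  0.3
  0.1  1.  -0.9 -0.3]
bar [514.45701721 122.15387578  96.94248468] grip [487.9838179   51.55037829  32.        ] ctr [638.09356027 130.96766577  65.        ]
```

Call:
{"fn": "servo_tool", "kwargs": {"series": [[0.06,0.026,0.055,0,-0.05],[0.06,0.052,0.11,0,-0.1],[0.06,0.078,0.165,0,-0.15],[0.06,0.104,0.22,0,-0.2],[0.06,0.13,0.275,0,-0.243]], "squeeze": 30}}

```text
clock: 0.72
eef_pos: [315.6, -293.8, 231.0]
tcp_rot: [-0.0, 0.999, 0.034, 0.0]
contact_force: [1.0, -0.5, 0.1]
grip_width: 60.1
```

Call:
{"fn": "servo_tool", "kwargs": {"series": [[0.06,0.026,0.055,0,0],[0.06,0.052,0.11,0,0],[0.06,0.078,0.165,0,0],[0.06,0.104,0.22,0,0],[0.06,0.13,0.275,0,0]]}}

```text
clock: 1.35
eef_pos: [445.6, -18.7, 231.2]
tcp_rot: [0.0, 0.999, 0.035, 0.0]
contact_force: [1.6, 0.9, 0.9]
grip_width: 59.8
```

Call:
{"fn": "servo_tool", "kwargs": {"series": [[0.06,0.026,0.055,0,0],[0.06,0.052,0.11,-0.02,0],[0.06,0.069,0.143,-0.04,0],[0.06,0.069,0.143,-0.06,0],[0.06,0.069,0.143,-0.06,0]]}}

```text
clock: 1.98
eef_pos: [512.3, 121.8, 168.7]
tcp_rot: [0.0, 0.999, 0.036, -0.002]
contact_force: [-0.6, -0.4, 0.0]
grip_width: 59.9
```

```bash
cat > look.py <<'E'
import sys
from h import *
n,o,x0,y0,x1,y1,f=sys.argv[1:8]
im=r.get_image(n)[:,:,::-1][int(y0):int(y1),int(x0):int(x1)]
cv2.imwrite(f"pics/{o}.png",cv2.resize(im,None,fx=float(f),fy=float(f),interpolation=cv2.INTER_CUBIC))
o=r.get_obs();print(o["clock"],o["eef_pos"].round(1),o["contact_force"].round(1),o["grip_width"].round(1))
E
python3 look.py scene s1 180 150 340 300 4
```

```text
Traceback (most recent call last):
  File "look.py", line 6, in <module>
    o=r.get_obs();print(o["clock"],o["eef_pos"].round(1),o["contact_force"].round(1),o["grip_width"].round(1))
                                                                                     ^^^^^^^^^^^^^^^^^^^^^
AttributeError: 'float' object has no attribute 'round'
```

View pics/s1.png

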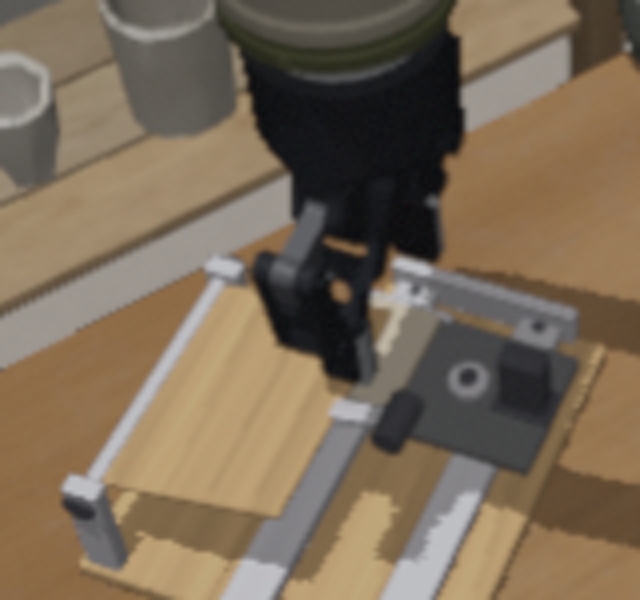

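The fingers (pads near (345,340)) hang above the bar at (397,423), as intended. Next I go down and pinch.

Call:
{"fn": "servo_tool", "kwargs": {"series": [[0.06,0.001,0,-0.04,0],[0.06,0.001,0,-0.07,0],[0.06,0.001,0,-0.088,0],[0.06,0.001,0,-0.088,0]]}}

```text
clock: 2.52
eef_pos: [514.6, 121.6, 82.8]
tcp_rot: [0.0, 0.999, 0.035, -0.001]
contact_force: [-0.2, 0.3, 0.3]
grip_width: 59.6
```

```bash
sed -i 's/,o\["grip_width"\].round(1)/,o["grip_width"]/' look.py; python3 look.py scene s2 180 150 340 300 4; python3 look.py top t2 155 120 300 230 5
```

```text
2.575 [515.5 121.8  84.1] [ 0.7 -0.2  0.2] 59.9547914440344
2.625 [516.2 122.1  84.8] [ 0.7 -0.2 -0.3] 59.78888214721773
```

View pics/s2.png

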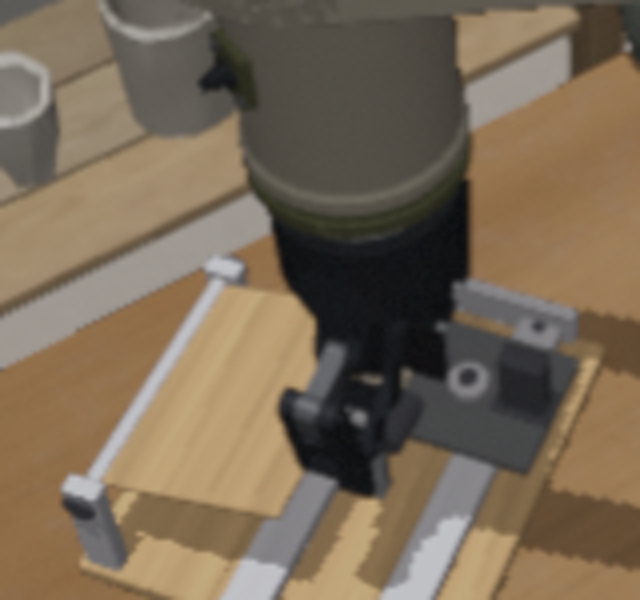

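View pics/t2.png

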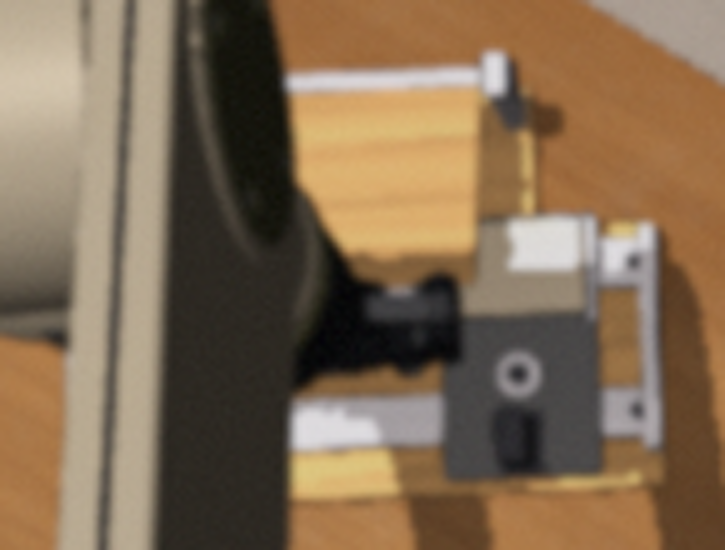

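The scene view shows the left finger beyond the bar's end, with the bar between the fingers. I close on it now.

Call:
{"fn": "servo_tool", "kwargs": {"series": [[0.02,0,0,0,0],[0.02,0,0,0,0],[0.02,0,0,0,0],[0.02,0,0,0,0]], "squeeze": 30}}

```text
clock: 3.12
eef_pos: [515.9, 122.5, 83.9]
tcp_rot: [-0.0, 0.999, 0.035, 0.001]
contact_force: [1.9, 1.4, 2.4]
grip_width: 25.5
```

Call:
{"fn": "servo_tool", "kwargs": {"series": [[0.02,0.0037,0.0003,0.012,0],[0.02,0.0087,0.0006,0.0238,0],[0.02,0.0148,0.001,0.035,0],[0.02,0.0221,0.0016,0.0456,0],[0.02,0.0221,0.0016,0.0456,0]]}}

```text
clock: 3.75
eef_pos: [538.2, 124.1, 130.4]
tcp_rot: [-0.0, 0.999, 0.035, 0.001]
contact_force: [-3.8, 2.9, 3.5]
grip_width: 25.4
```

```bash
python3 look.py scene s3 180 100 340 300 3;
```

```text
3.8 [538.  124.1 130.1] [-4.1  2.9  3.7] 24.657947534312346
```

View pics/s3.png

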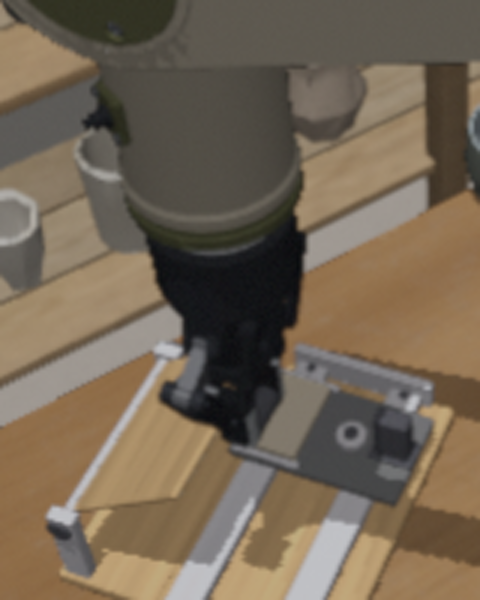

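The flap is rising with the pinch and its white underside is turning towards the stage. I continue along the arc.

Call:
{"fn": "servo_tool", "kwargs": {"series": [[0.02,0.0082,0.0006,0.0098,0],[0.02,0.0174,0.0012,0.0187,0],[0.02,0.0274,0.0019,0.0266,0],[0.02,0.0385,0.0027,0.0337,0],[0.02,0.0385,0.0027,0.0337,0]]}}

```text
clock: 4.42
eef_pos: [577.0, 126.9, 163.3]
tcp_rot: [-0.0, 0.999, 0.035, 0.001]
contact_force: [0.9, 4.5, -0.6]
grip_width: 25.1
```

```bash
python3 look.py scene s4 180 100 340 300 3; python3 look.py top t4 155 120 300 230 5
```

```text
4.475 [576.8 126.9 163.2] [ 1.4  4.1 -0.6] 24.748531830912533
4.525 [576.6 126.9 163.1] [ 2.   4.  -1.4] 25.231101038226843
```

View pics/s4.png

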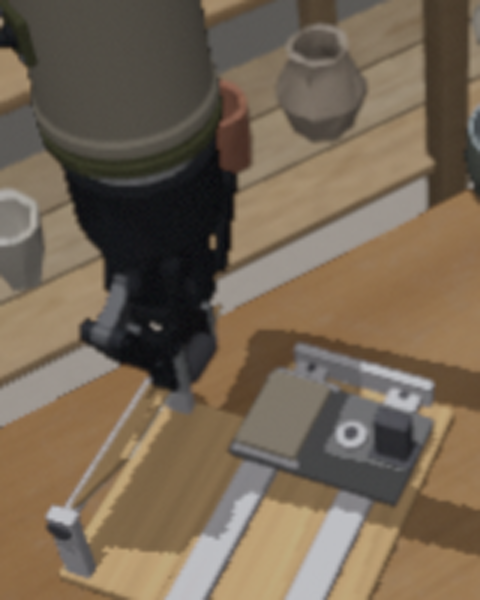

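View pics/t4.png

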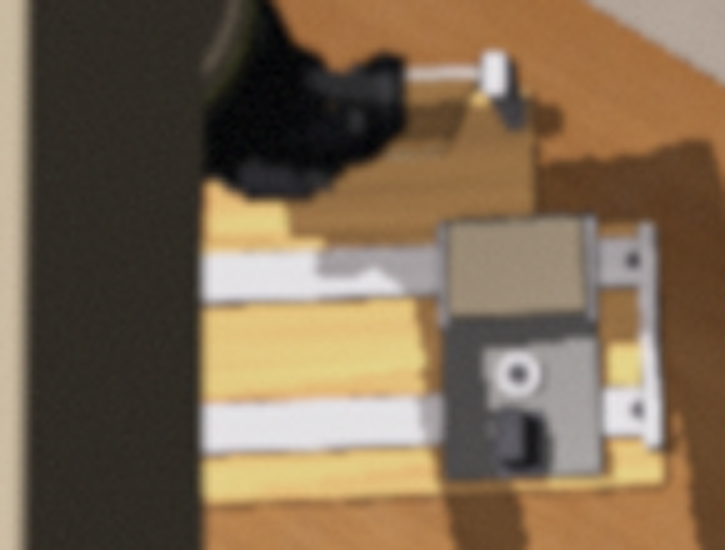

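The flap is up, with the bar still pinched near (185,365) in the scene view. By geometry the angle is about 1.06. I release and rise.

Call:
{"fn": "servo_tool", "kwargs": {"series": [[0.035,0,0,0,0],[0.06,0,0,0,0],[0.06,0,0,0,0],[0.06,0,0,0.03,0],[0.06,0,0,0.06,0]]}}

```text
clock: 5.15
eef_pos: [575.4, 126.3, 222.9]
tcp_rot: [0.0, 0.999, 0.035, -0.001]
contact_force: [0.4, 1.1, 0.2]
grip_width: 60.4
```

Call:
{"fn": "servo_tool", "kwargs": {"series": [[0.06,-0.04,-0.035,0.01,0],[0.06,-0.08,-0.075,0.0,0],[0.06,-0.08,-0.075,0,0]]}}

```text
clock: 5.52
eef_pos: [492.4, 49.5, 220.6]
tcp_rot: [0.0, 0.999, 0.034, -0.002]
contact_force: [-0.1, 0.4, -0.4]
grip_width: 60.2
```

```bash
python3 look.py scene s5 180 100 340 300 3; python3 look.py top t5 155 120 300 230 5
```

```text
5.575 [494.5  50.5 222. ] [ 0.9  0.4 -0.7] 60.45593328653387
5.625 [495.8  51.2 222.9] [ 0.2  0.3 -0. ] 60.26338835408498
```

View pics/s5.png

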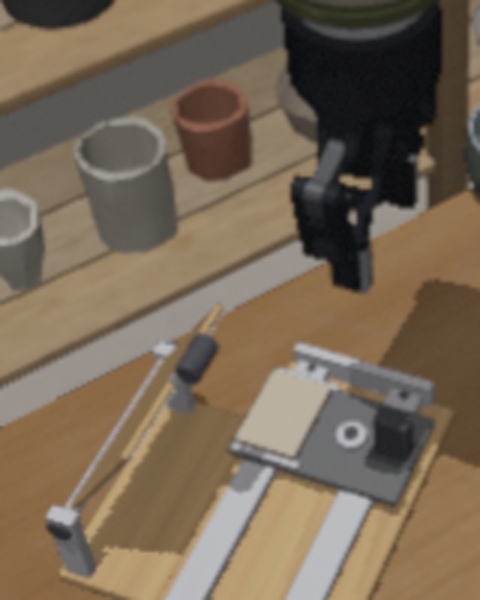

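View pics/t5.png

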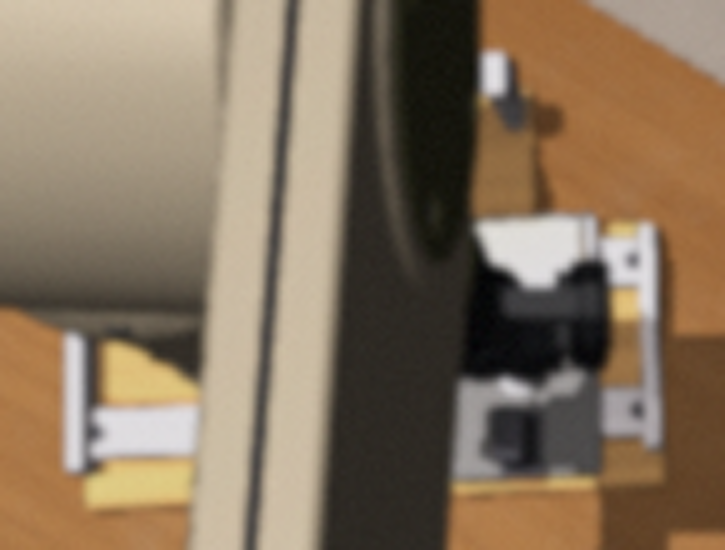

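```bash
python3 - <<'E'
from h import *
q=[558.3,125.3,.071]
print("obs",180+197/3-.3,100+359/3-.3)
for a in(.95,1.0,1.05,1.1,1.15):print(a,proj("scene",bar(q,a)).round(1))
print("grip top", proj("scene",[488,51.5,70]).round(1), proj("top",[488,51.5,70]).round(1), (np.array(proj("top",[488,51.5,70]))-[155,120])*5,(np.array(proj("scene",[488,51.5,70]))-[180,100])*3)
E
```

```text
obs 245.36666666666667 219.36666666666667
0.95 [248.4 222.3]
1.0 [245.3 220.1]
1.05 [242.1 218. ]
1.1 [238.9 216. ]
1.15 [235.5 214. ]
grip top [310.2 239.7] [256.6 205.8] [507.91888965 428.89460431] [390.74787601 419.20430078]
```

The bar is free at (197,359) in the scene view. Camera geometry puts the flap at about 1.0–1.05, and the hand's chord gives 1.06, so it stayed up. Next is the stage grip.

Call:
{"fn": "servo_tool", "kwargs": {"series": [[0.045,-0.008,0,-0.05,0],[0.045,-0.008,0,-0.1,0],[0.045,-0.008,0,-0.13,0],[0.045,-0.008,0,-0.13,0],[0.045,-0.008,0,-0.13,0]]}}

```text
clock: 6.25
eef_pos: [489.5, 52.0, 94.4]
tcp_rot: [0.0, 0.999, 0.036, 0.001]
contact_force: [-0.8, 0.4, 0.5]
grip_width: 45.0
```

```bash
python3 look.py scene s6 180 100 340 300 3; python3 look.py top t6 155 120 300 230 5
```

```text
6.3 [489.9  51.9  94.9] [0.  0.  0.3] 45.4250590228702
6.35 [489.8  51.8  94.9] [-0.4 -1.   0.6] 44.567353445671934
```

View pics/s6.png

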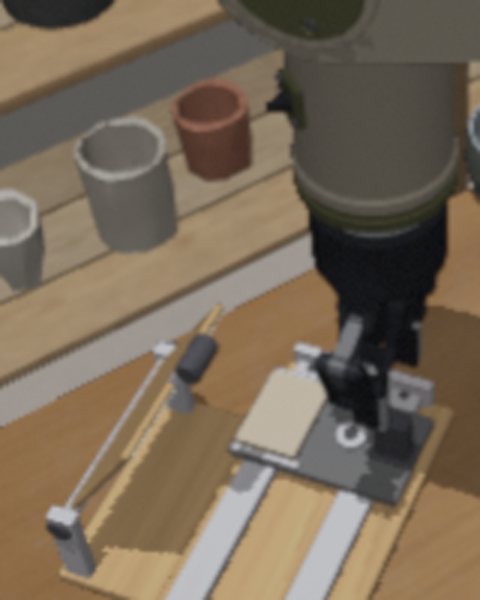

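View pics/t6.png

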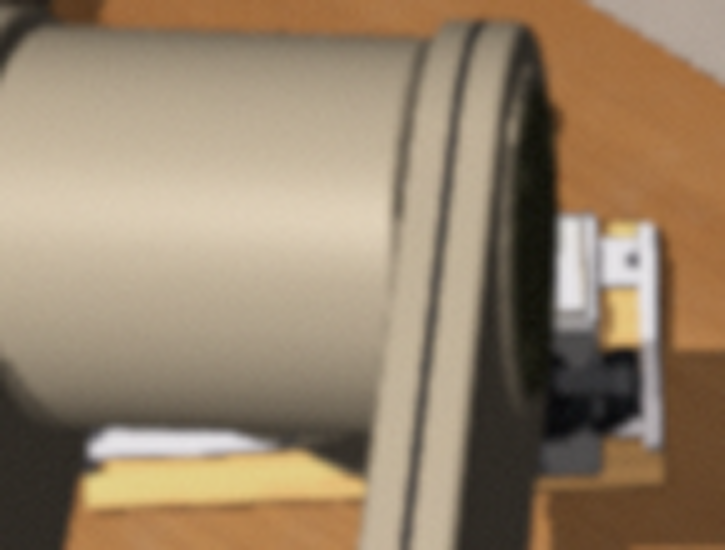

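The fingers hang about 25 mm above the grip, with the left fingertip at (370,415) in the scene view, and they straddle it. I go down and grip.

Call:
{"fn": "servo_tool", "kwargs": {"series": [[0.045,-0.001,0,-0.02,0],[0.045,-0.001,0,-0.04,0],[0.045,-0.001,0,-0.053,0],[0.045,-0.001,0,-0.053,0]]}}

```text
clock: 6.85
eef_pos: [486.7, 51.6, 39.5]
tcp_rot: [-0.0, 0.999, 0.035, -0.0]
contact_force: [0.1, 0.3, -0.3]
grip_width: 45.0
```

Call:
{"fn": "servo_tool", "kwargs": {"series": [[0.005,0,0,0,0],[0.005,0,0,0,0],[0.005,0,0,0,0],[0.005,0,0,0,0],[0.005,0,0,0,0]], "squeeze": 40}}

```text
clock: 7.48
eef_pos: [487.7, 51.6, 40.7]
tcp_rot: [0.0, 0.999, 0.035, 0.001]
contact_force: [-1.4, 0.9, 6.0]
grip_width: 13.1
```

```bash
python3 look.py scene s7 180 100 340 300 3
```

```text
7.525 [487.7  51.6  40.7] [-1.   0.1  5.7] 13.790847438837169
```

View pics/s7.png

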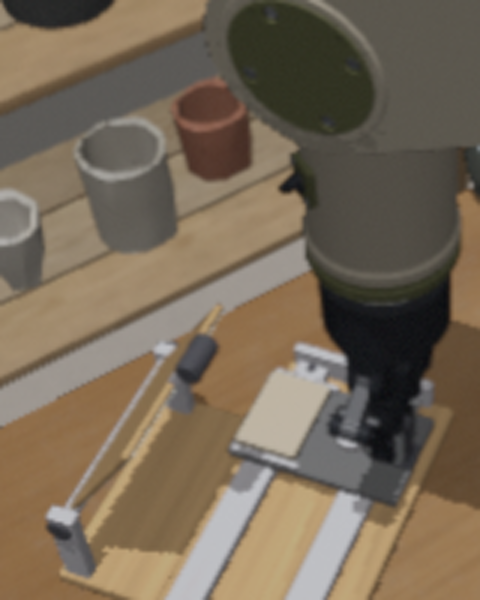

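The grip is held, with an opening of 13.8 mm. I slide along the stand's +y, direction (-0.071, 0.997): quickly to about s = -35, then in small felt steps.

Call:
{"fn": "servo_tool", "kwargs": {"series": [[0.005,-0.0004,0.006,0,0],[0.005,-0.0009,0.013,0,0],[0.005,-0.0014,0.02,0,0],[0.005,-0.0019,0.027,0,0],[0.005,-0.0024,0.034,0,0]]}}

```text
clock: 8.15
eef_pos: [485.3, 85.2, 40.7]
tcp_rot: [0.001, 0.999, 0.035, 0.001]
contact_force: [-1.3, -4.0, 6.5]
grip_width: 13.4
```

Call:
{"fn": "servo_tool", "kwargs": {"series": [[0.005,-0.0001,0.001,0,0],[0.005,-0.0001,0.002,0,0]]}}

```text
clock: 8.4
eef_pos: [485.1, 87.3, 40.8]
tcp_rot: [0.0, 0.999, 0.035, 0.001]
contact_force: [-2.2, -3.3, 7.2]
grip_width: 13.4
```

Call:
{"fn": "servo_tool", "kwargs": {"series": [[0.005,-0.0001,0.001,0,0],[0.005,-0.0001,0.002,0,0]]}}

```text
clock: 8.65
eef_pos: [485.0, 89.2, 40.7]
tcp_rot: [0.0, 0.999, 0.035, 0.001]
contact_force: [-3.4, -3.1, 7.0]
grip_width: 13.5
```

Call:
{"fn": "servo_tool", "kwargs": {"series": [[0.005,-0.0001,0.001,0,0],[0.005,-0.0001,0.002,0,0]]}}

```text
clock: 8.9
eef_pos: [484.8, 91.2, 40.7]
tcp_rot: [0.0, 0.999, 0.035, 0.001]
contact_force: [-2.1, -3.3, 8.3]
grip_width: 13.1
```

Call:
{"fn": "servo_tool", "kwargs": {"series": [[0.005,-0.0001,0.001,0,0],[0.005,-0.0001,0.002,0,0]]}}

```text
clock: 9.15
eef_pos: [484.7, 93.2, 40.8]
tcp_rot: [0.0, 0.999, 0.035, 0.001]
contact_force: [-3.6, -3.5, 7.5]
grip_width: 13.7
```

Call:
{"fn": "servo_tool", "kwargs": {"series": [[0.005,-0.0001,0.001,0,0],[0.005,-0.0002,0.002,0,0]]}}

```text
clock: 9.4
eef_pos: [484.5, 95.2, 40.7]
tcp_rot: [0.0, 0.999, 0.035, 0.001]
contact_force: [-3.6, -3.1, 6.5]
grip_width: 13.2
```

Call:
{"fn": "servo_tool", "kwargs": {"series": [[0.005,-0.0001,0.001,0,0],[0.005,-0.0001,0.002,0,0]]}}

```text
clock: 9.65
eef_pos: [484.4, 97.2, 40.7]
tcp_rot: [0.0, 0.999, 0.035, 0.001]
contact_force: [-3.3, -3.8, 8.8]
grip_width: 13.3
```

Call:
{"fn": "servo_tool", "kwargs": {"series": [[0.005,-0.0001,0.001,0,0],[0.005,-0.0002,0.002,0,0]]}}

```text
clock: 9.9
eef_pos: [484.3, 99.3, 40.8]
tcp_rot: [0.0, 0.999, 0.035, 0.001]
contact_force: [-2.4, -2.8, 8.0]
grip_width: 13.3
```

Call:
{"fn": "servo_tool", "kwargs": {"series": [[0.005,-0.0001,0.001,0,0],[0.005,-0.0002,0.002,0,0]]}}

```text
clock: 10.15
eef_pos: [484.1, 101.2, 40.7]
tcp_rot: [0.0, 0.999, 0.035, 0.001]
contact_force: [-2.7, -2.9, 6.7]
grip_width: 13.4
```

Call:
{"fn": "servo_tool", "kwargs": {"series": [[0.005,-0.0001,0.001,0,0],[0.005,-0.0002,0.002,0,0]]}}

```text
clock: 10.4
eef_pos: [483.9, 103.3, 40.8]
tcp_rot: [0.0, 0.999, 0.035, 0.001]
contact_force: [-1.7, -2.6, 6.3]
grip_width: 13.1
```

Call:
{"fn": "servo_tool", "kwargs": {"series": [[0.005,-0.0001,0.001,0,0],[0.005,-0.0002,0.002,0,0]]}}

```text
clock: 10.65
eef_pos: [483.8, 105.3, 40.7]
tcp_rot: [0.0, 0.999, 0.035, 0.001]
contact_force: [-1.7, -2.4, 5.5]
grip_width: 13.5
```

Call:
{"fn": "servo_tool", "kwargs": {"series": [[0.005,-0.0001,0.001,0,0],[0.005,-0.0002,0.002,0,0]]}}

```text
clock: 10.9
eef_pos: [483.6, 107.2, 40.7]
tcp_rot: [0.0, 0.999, 0.035, 0.001]
contact_force: [-1.5, -3.2, 6.4]
grip_width: 13.5
```

Call:
{"fn": "servo_tool", "kwargs": {"series": [[0.005,-0.0001,0.001,0,0],[0.005,-0.0002,0.002,0,0]]}}

```text
clock: 11.15
eef_pos: [483.5, 109.3, 40.7]
tcp_rot: [0.0, 0.999, 0.035, 0.001]
contact_force: [-1.4, -3.2, 5.8]
grip_width: 13.4
```

Call:
{"fn": "servo_tool", "kwargs": {"series": [[0.005,-0.0001,0.001,0,0],[0.005,-0.0002,0.002,0,0]]}}

```text
clock: 11.4
eef_pos: [483.3, 111.3, 40.7]
tcp_rot: [0.0, 0.999, 0.035, 0.001]
contact_force: [-0.1, -3.0, 5.6]
grip_width: 13.3
```

Call:
{"fn": "servo_tool", "kwargs": {"series": [[0.005,-0.0001,0.001,0,0],[0.005,-0.0001,0.002,0,0]]}}

```text
clock: 11.65
eef_pos: [483.2, 113.3, 40.7]
tcp_rot: [0.0, 0.999, 0.035, 0.001]
contact_force: [-0.6, -2.8, 5.7]
grip_width: 13.5
```

Call:
{"fn": "servo_tool", "kwargs": {"series": [[0.005,-0.0001,0.001,0,0],[0.005,-0.0002,0.002,0,0]]}}

```text
clock: 11.9
eef_pos: [483.1, 115.3, 40.7]
tcp_rot: [0.0, 0.999, 0.035, 0.001]
contact_force: [-0.9, -2.2, 5.4]
grip_width: 13.2
```

Call:
{"fn": "servo_tool", "kwargs": {"series": [[0.005,-0.0001,0.001,0,0],[0.005,-0.0001,0.002,0,0]]}}

```text
clock: 12.15
eef_pos: [482.9, 117.3, 40.7]
tcp_rot: [0.0, 0.999, 0.035, 0.001]
contact_force: [-1.6, -2.8, 6.4]
grip_width: 13.5
```

Call:
{"fn": "servo_tool", "kwargs": {"series": [[0.005,-0.0001,0.001,0,0],[0.005,-0.0002,0.002,0,0]]}}

```text
clock: 12.4
eef_pos: [482.8, 119.3, 40.7]
tcp_rot: [0.0, 0.999, 0.035, 0.001]
contact_force: [-0.1, -2.9, 5.3]
grip_width: 13.6
```

Call:
{"fn": "servo_tool", "kwargs": {"series": [[0.005,-0.0001,0.001,0,0],[0.005,-0.0001,0.002,0,0]]}}

```text
clock: 12.65
eef_pos: [482.6, 121.3, 40.8]
tcp_rot: [0.0, 0.999, 0.035, 0.001]
contact_force: [-0.5, -2.7, 5.6]
grip_width: 13.6
```

Call:
{"fn": "servo_tool", "kwargs": {"series": [[0.005,-0.0001,0.001,0,0],[0.005,-0.0001,0.002,0,0]]}}

```text
clock: 12.9
eef_pos: [482.5, 123.3, 40.7]
tcp_rot: [0.0, 0.999, 0.035, 0.001]
contact_force: [-1.2, -2.0, 6.3]
grip_width: 13.1
```

Call:
{"fn": "servo_tool", "kwargs": {"series": [[0.005,-0.0001,0.001,0,0],[0.005,-0.0002,0.002,0,0]]}}

```text
clock: 13.15
eef_pos: [482.3, 125.3, 40.7]
tcp_rot: [0.0, 0.999, 0.035, 0.001]
contact_force: [-0.9, -2.4, 5.7]
grip_width: 12.9
```

```bash
python3 look.py scene s8 180 100 340 300 3
```

```text
13.2 [482.3 125.5  40.8] [-0.6 -1.2  5.4] 13.660209675444571
```

View pics/s8.png

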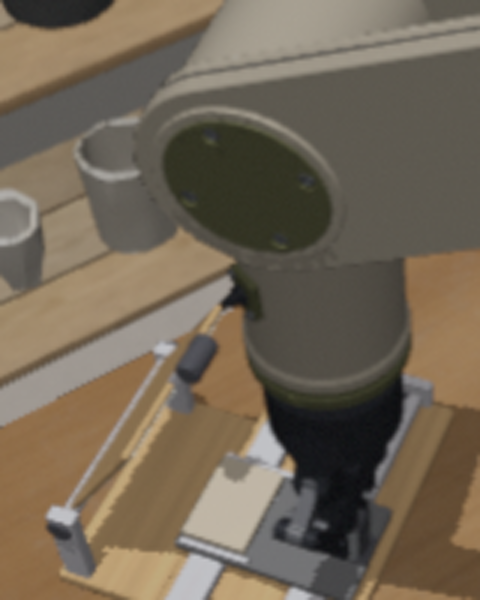

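The stage is travelling with the gripper: its plate now spans (180–390, 450–595). The flap bar hasn't moved and is still at (197,359). I keep going.

Call:
{"fn": "servo_tool", "kwargs": {"series": [[0.005,-0.0001,0.001,0,0],[0.005,-0.0001,0.002,0,0]]}}

```text
clock: 13.45
eef_pos: [482.2, 127.3, 40.7]
tcp_rot: [0.0, 0.999, 0.035, 0.001]
contact_force: [-2.1, -2.3, 6.3]
grip_width: 13.4
```

Call:
{"fn": "servo_tool", "kwargs": {"series": [[0.005,-0.0001,0.001,0,0],[0.005,-0.0002,0.002,0,0]]}}

```text
clock: 13.7
eef_pos: [482.1, 129.4, 40.7]
tcp_rot: [0.0, 0.999, 0.035, 0.001]
contact_force: [-1.1, -2.4, 5.3]
grip_width: 13.4
```

Call:
{"fn": "servo_tool", "kwargs": {"series": [[0.005,-0.0001,0.001,0,0],[0.005,-0.0001,0.002,0,0]]}}

```text
clock: 13.95
eef_pos: [481.9, 131.7, 40.7]
tcp_rot: [-0.0, 0.999, 0.035, 0.001]
contact_force: [-1.4, -0.9, 5.9]
grip_width: 13.4
```

Call:
{"fn": "servo_tool", "kwargs": {"series": [[0.005,-0.0001,0.001,0,0],[0.005,-0.0001,0.0015,0,0]]}}

```text
clock: 14.2
eef_pos: [481.7, 133.6, 40.8]
tcp_rot: [-0.0, 0.999, 0.035, 0.001]
contact_force: [-1.7, 3.0, 6.2]
grip_width: 13.4
```

Call:
{"fn": "servo_tool", "kwargs": {"series": [[0.005,-0.0001,0.001,0,0],[0.005,-0.0001,0.0015,0,0]]}}

```text
clock: 14.45
eef_pos: [481.6, 135.7, 40.7]
tcp_rot: [-0.001, 0.999, 0.035, 0.001]
contact_force: [-1.0, 4.8, 6.2]
grip_width: 13.6
```

The force has turned to a pull, so the stage is entering the notch.

Call:
{"fn": "servo_tool", "kwargs": {"series": [[0.005,-0.0001,0.001,0,0],[0.005,-0.0001,0.001,0,0]]}}

```text
clock: 14.7
eef_pos: [481.5, 136.7, 40.7]
tcp_rot: [-0.001, 0.999, 0.036, 0.001]
contact_force: [-0.5, 5.6, 6.2]
grip_width: 13.2
```

Call:
{"fn": "servo_tool", "kwargs": {"series": [[0.005,-0.0001,0.001,0,0],[0.005,-0.0001,0.001,0,0]]}}

```text
clock: 14.95
eef_pos: [481.5, 137.0, 40.7]
tcp_rot: [-0.0, 0.999, 0.036, 0.001]
contact_force: [-0.4, 1.7, 5.8]
grip_width: 13.5
```

Call:
{"fn": "servo_tool", "kwargs": {"series": [[0.005,0,0.0005,0,0],[0.005,0,0.0005,0,0]]}}

```text
clock: 15.2
eef_pos: [481.5, 137.1, 40.7]
tcp_rot: [0.0, 0.999, 0.035, 0.001]
contact_force: [-1.0, 0.0, 6.7]
grip_width: 13.2
```

Call:
{"fn": "servo_tool", "kwargs": {"series": [[0.005,0,0.0006,0,0],[0.005,0,0.0006,0,0]]}}

```text
clock: 15.45
eef_pos: [481.5, 137.2, 40.7]
tcp_rot: [0.0, 0.999, 0.035, 0.001]
contact_force: [-2.0, -3.5, 6.2]
grip_width: 13.5
```

```bash
python3 look.py scene s9 180 100 340 300 3;python3 look.py top t9 0 0 640 400 1.2; python3 look.py scene s10 0 0 640 400 1.2;
```

```text
15.5 [481.4 137.2  40.7] [-2.1 -4.2  7.9] 13.095305330918588
15.55 [481.5 137.2  40.7] [-1.9 -3.3  6.8] 13.675588762898036
15.6 [481.5 137.2  40.7] [-1.3 -3.3  7. ] 13.18599764356418
```

View pics/s9.png

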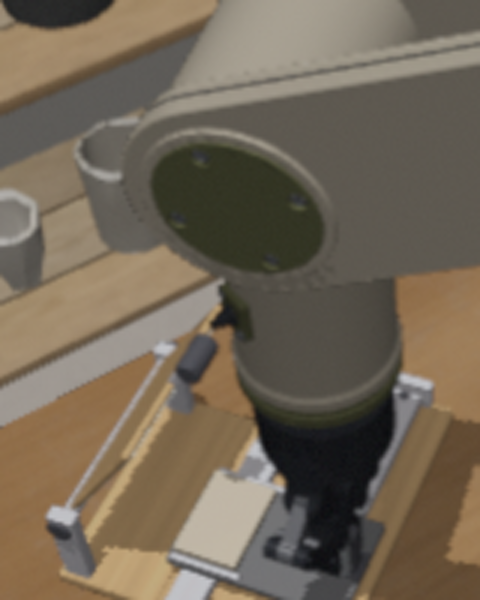

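View pics/s10.png

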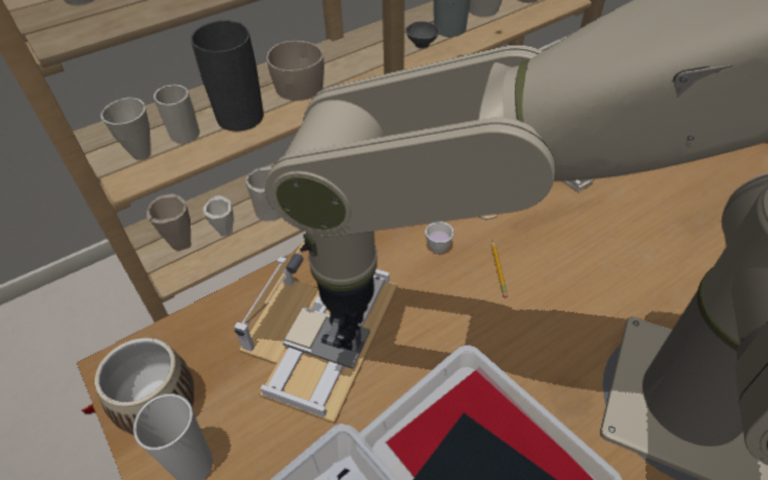

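View pics/t9.png

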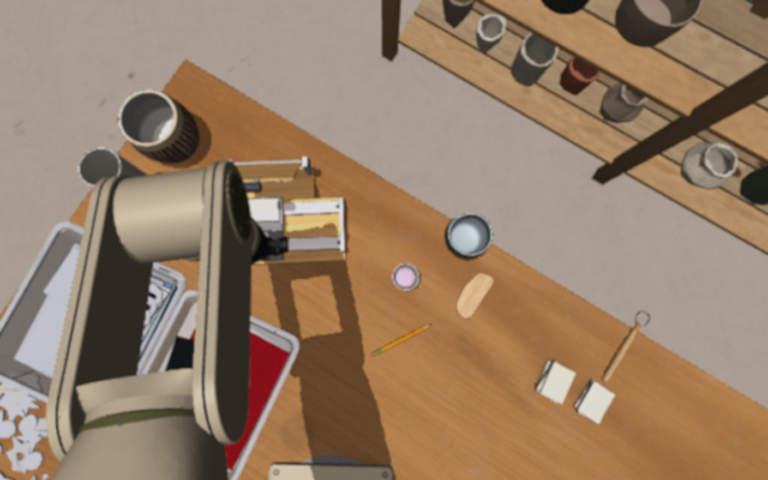

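The stage stopped dead: the force went from +5.6 N pull to -3.5 N within 0.5 mm. That happened at stage y of about +18 mm, far from the end stop at +64. The flap bar hasn't moved from (197,359), and the egg cup, grey cup and rib are where they started. I hand the job in.

```bash
python3 - <<'E'
from station import r
print(r.finish_job())
E
```

```text
the job is handed in; nothing more can be done
None
```

The job is done and handed in at about 15.6 s: the flap is up and released, and the tile stage sits in the notch with the gripper still holding its grip.

- **Flap:** I pinched the bar by its end faces, carried it along the hinge arc and let go. The hand's path gives about 1.06 rad. The camera gives about 1.00–1.02 rad, so the two disagree by roughly 0.05 rad; both are near 60 degrees. The bar did not move in the pictures after release.
- **Stage:** I gripped it and slid it in 2 mm steps. The force along the rails was a steady drag of about 3 N. It then turned to a 5.6 N pull and back to about 3.4 N of resistance within 0.5 mm. This happened at about +18 mm on the stage scale, well short of the end stop at +64 mm. I judged the click from force and position only, since the ball itself could not be seen.
- **At hand-in:** the grip was still closed at about 13 mm with a 40 N squeeze. The cups and the rib looked unmoved in the last top picture. Wrist forces I read stayed under about 10 N.

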